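# Eject the ring gauge and trap it on its tray

### The arm

A 6-joint arm with a two-finger parallel gripper is mounted at the origin on a cart in front of the work surface, level with it; the furniture and walls round the work are solid. World frame = base frame: x ahead of the robot, y to its left, z up, the work surface at z = 0. Lengths are in mm, angles in degrees, forces in N, time in s.
With the tool pointing down it reaches from about 425 to 950 mm from the base axis. Payload 3.5 kg.
Tool frame: the origin (TCP) lies between the finger pads; the fingertips stand 11 mm ahead of it and the grasp point (between the pads) lies 8 mm behind it (env.tip_extent is the distance from the TCP to the fingertips, in mm); y points along the fingers, z is the direction in which the jaws open and shut, and the axes are right-handed (so a half turn about y gives the same grasp; the last joint's range is limited). The gripper opens to 85 mm and grips with 20 to 120 N. Pads are 22 mm wide; open, the fingers measure 114 mm over their backs; the gripper's body (76 mm by 85 mm) begins 54 mm behind the grasp point. The pads swing forward as they close: fully open they stand 13 mm farther back than shut.
Start: joints at [-73.625, 16.404, 90.338, -0, 73.258, -8.594], TCP at [284.962, -611.885, 242.325] pointing down, gripper open.
Joint ranges: [-158.93, 158.93], [-51.34, 127.21], [12.03, 142.37], [-87.48, 267.48], [13.55, 161.25], [-162.69, 162.69]. Speed limits (degrees/s): [159.86, 159.86, 180, 180, 180, 180].

### API

Orientations are given as [roll, pitch, yaw] about the fixed x, y, z axes, in that order (R = Rz(yaw) Ry(pitch) Rx(roll)).
In Python, from bench import env gives the robot as it stands.
- The arm moves only by the shell command python3 -m jog 'ROWS' [FORCE]. ROWS is JSON, a list of rows, each an object of numbers: "tx", "ty", "tz": the shift along the tool's x, y, z in cm; "twist": the turn about the tool's y in rad; "gripper": the opening, from 0 (shut) to 1 (fully open). In form: [{"tx": .., "ty": .., "tz": .., "twist": .., "gripper": ..}, ...]. A call has 1 to 20 rows; each row shifts and turns the commanded pose from where the row before left it, along the tool's axes as they then stand; what a row does not reach is not made up. A row lasts 1/12 s, in which the tool goes at most 41.7 mm and 7.16 degrees, less where a joint would pass 70% of its speed; a pose out of reach is approached as far as the arm can. A call is refused whole if a number of a shift passes 4.17 or a number of a turn 0.125, either way. A call with a gripper value outside its range is refused whole. The fingers move at their own pace and stop on an object; FORCE is the grip in N (left out, the last holds). Time passes only in rows, so rows that do not move let the fingers close. It gives the time, the measured TCP pose, the force and the opening at its end, in the units of the state.
- env.sense(): the state, without advancing time (a new reading comes with each control period).
- env.get_image(name): name is "side" or "top"; returns the picture (480x640x3 uint8, blue, green, red); there is no depth.
- env.camera_model(name): a dict with "mtx" (3x3 intrinsics, pixels), "dist_coeffs" ([k1, k2, p1, p2, k3] as OpenCV has them; the pictures are not rectified), "rvec" (rotation vector, rad) and "tvec" (3), from world to camera coordinates, as OpenCV has them. Camera axes: x right, y down, z forward; pixel columns grow to the right and rows downward; lengths in mm; the calibration is good to about 2 mm. A picture is of the moment at which its call begins. camera_model takes no time and is no camera call.
- env.close_job(): hands the job in, once; it reports no verdict.
Trained networks look in the newest picture that a camera, given by its name, has taken for a name from the list of things; names that differ only in an ending like _2 or _b are one class to them, and where a whole thing is asked for, a point or a joint stands for the part that bears it (a point fixed in the world has none). Each returns a list of dicts, best first, with "score" (0 to 1); they miss things now and then, are a little off and sometimes report something else, mostly with a low value. They report only what shows in the picture. A call takes as long as a camera call. They do not tell look-alikes from the thing itself.
- env.boxes_of(camera, label): "box" ([left, top, right, bottom] in pixels, round what is visible of it).
- env.regions_of(camera, label): "mask" (480x640 bool, what is visible of it) and "box" ([left, top, right, bottom] in pixels, round what is visible of it).
The state is a dict: "t": time; "joints": joint angles; "joint_vel": joint speeds; "effort": joint torques, N m; "tcp_pos": TCP position; "orientation": TCP orientation; "ft_force": force on the tool from outside, world axes, zero at the start; "torque": the same for the moment, N m; "gripper_width": finger opening in mm.
Only numpy, scipy, OpenCV 4.12 (cv2) and the standard library are available. Lean on these libraries where they do the work, as an engineer would, in place of code of your own. Each camera call takes 0.05 s, during which the arm holds its last target. There are 200 camera calls.

### The job

Press the red plate of the gauge stand right down with one fingertip so that the ejector pops the ring gauge out of its nest, and trap the ring on the sloping tray with the other finger before it slides off the open end. Do not touch the ring before it has popped out, do not pick it up, and leave the things standing around it alone. Finish while holding: the plate still pressed down by the one finger and the ring lying still on the tray against the other.

Things in the scene. Friction and masses are not known exactly. Their poses are not given: they have to be found in the camera images.
- stand: grey gauge stand with aluminium side walls, fixed to the bench top; origin on the bench top under the middle of the nest, z up. Nest and tray are one straight channel along x, 49 mm wide inside, centred on y = 0, with side walls 4 mm thick, 10 mm above the tray floor and 14 mm above the nest floor. The open low end lies towards -x, the red plate on the -y side, the grey link box (76 mm high) behind the nest.
- nest (a point): middle of the level nest floor, 48 mm above the bench; the floor runs from 48 mm behind this point (stand +x) to 14 mm in front of it (-x), where the tray begins.
- tray_end (a point): middle of the open low end of the tray floor, 140 mm from the nest's middle, 14 mm above the bench. The slippery black plastic tray floor falls straight to it at 15 degrees from the front edge of the nest (48 mm high).
- press_plate (a point): centre of the top of the red press plate, 38 mm (along the stand's x) by 30 mm (y), at x = -80, y = -62 mm of the stand; moves with the plate. Top 48 mm above the bench when up, 36 mm when fully down; the grey housing round it is 50 x 42 mm, 36 mm high. A spring returns the plate when let go: 1.4 N starts it, 3.5 to 4.5 N takes it fully down to a solid stop.
- trap_point (a point): point on the tray floor, on the tray's middle line level with the press plate (x = -80, y = 0 of the stand), 30 mm above the bench: 62 mm from the plate's centre and 6 mm lower than the plate's top when fully down. A fingertip standing in the channel here, level with the other tip on the plate, stops the ring, even off the middle line: the ring cannot pass beside it.
- ejector (a joint): travel of the red plate, m: 0 up, 0.012 fully down. A linkage drives a brass pusher 3.5 mm forward per mm of travel; it meets the ring behind at about 0.006. At about 0.0103 the ring tips over the nest's edge and slides down the tray to its open end in a fraction of a second, so the trapping finger must already be there.
- ring_gauge: loose white-grey steel ring gauge, 44 mm outside diameter, 14 mm thick, about 0.12 kg, lying flat in the nest at the start. Origin at the centre of its underside, z along its axis.
- mandrel: bystander: pale steel mandrel on a flange, 30 mm across, 50 mm high, standing loose by the stand. Origin under its centre.
- ferrule: bystander: black ferrule with two white lines, 14 mm across, 26 mm high, standing loose by the stand. Origin under its centre.
- pen: bystander: white marker with a black cap, 135 mm long, 16 mm thick, lying on the bench. Origin under its centre.
There are look-alikes about, which are no part of the job. There is more than one size of the ring_gauge; the one meant has the size given above.

How it is judged:
By the outcome, as a careful person would: the job done as asked, in the order asked, and still so for the second after the job is handed in, while the arm keeps its last pose, push and grip.
It also fails if it takes over 29 s, if anything falls off the work surface, if the arm or the gripper's body presses on something with over 40 N, if the wrist force passes 120 N, or if a joint passes its speed limit or range.

## Working session

There is one attempt and no reset: what is moved stays moved. The work goes in short steps, Python scripts to look and compute and a shell command to move; the robot and the scene stay as the last step left them, time stands still between calls to the robot, and variables do not carry over. Pictures are saved under pics/ and viewed, about 8 in all and at most 12, crops included, and the job is handed in when it is done.

```bash
ls; mkdir -p pics; python3 - <<'E'
from bench import env
import cv2
for c in("side","top"):
    im=env.get_image(c); cv2.imwrite(f"pics/{c}0.png",im)
    for l in ["stand","press_plate","ring_gauge","mandrel","ferrule","pen"]:
        print(c,l,[(round(d["score"],2),[round(v) for v in d["box"]]) for d in env.boxes_of(c,l)][:4])
    print(env.camera_model(c))
print(env.sense(), env.tip_extent)
E
```

```text
pics
side stand [(0.83, [256, 232, 388, 340])]
side press_plate [(0.76, [353, 267, 380, 287])]
side ring_gauge [(0.66, [240, 316, 259, 333])]
side mandrel [(0.8, [338, 250, 354, 278])]
side ferrule [(0.72, [270, 291, 283, 309])]
side pen []
{'mtx': array([[561.61549589,   0.        , 315.64161237],
       [  0.        , 561.61549589, 241.92973815],
       [  0.        ,   0.        ,   1.        ]]), 'dist_coeffs': array([-0.09129459,  0.        ,  0.        ,  0.        ,  0.        ]), 'rvec': array([ 0.71776485, -2.29165216,  1.46174255]), 'tvec': array([364.58526892, 263.73779465, 517.32060193])}
top stand [(0.63, [262, 202, 335, 329])]
top press_plate [(0.8, [308, 295, 324, 318])]
top ring_gauge [(0.72, [284, 245, 304, 266]), (0.62, [225, 245, 240, 261]), (0.6, [342, 184, 371, 210])]
top mandrel []
top ferrule [(0.7, [283, 245, 304, 269])]
top pen []
{'mtx': array([[457.15020477,   0.        , 318.05742759],
       [  0.        , 457.15020477, 245.04407664],
       [  0.        ,   0.        ,   1.        ]]), 'dist_coeffs': array([-0.09716251,  0.        ,  0.        ,  0.        ,  0.        ]), 'rvec': array([ 2.13184425, -2.1725069 ,  0.17764706]), 'tvec': array([-166.33117645,  585.29642532,  820.93805209])}
{'t': 0.7, 'joints': array([-7.36258303e+01,  1.64014165e+01,  9.03369636e+01,  2.62931873e-04,
        7.32553017e+01, -8.59653015e+00]), 'joint_vel': array([0.06344301, 0.01518461, 0.04227044, 0.05655454, 0.06733875,
       0.05256332]), 'effort': array([-1.01716840e-03, -4.05828989e+01, -2.92860639e+01, -1.64023531e-04,
        5.36904172e-04, -6.30569772e-06]), 'tcp_pos': array([ 284.96148906, -611.90940151,  242.36464529]), 'orientation': array([-8.99937152e+01, -6.95441472e-04, -1.55029376e+02]), 'ft_force': array([ 0.58558465,  0.22880466, -0.71364354]), 'torque': array([-0.00433808, -0.00838447,  0.06871727]), 'gripper_width': 85.79996501662377} 11.0
```

View crops.

```bash
python3 - <<'E'
import cv2
a=cv2.imread("pics/top0.png")[150:360,190:410]; cv2.imwrite("pics/topc.png",cv2.resize(a,None,fx=2.8,fy=2.8,interpolation=cv2.INTER_CUBIC))
a=cv2.imread("pics/side0.png")[200:370,210:430]; cv2.imwrite("pics/sidec.png",cv2.resize(a,None,fx=3.5,fy=3.5,interpolation=cv2.INTER_CUBIC))
E
```

```text
(no output)
```

View pics/topc.png

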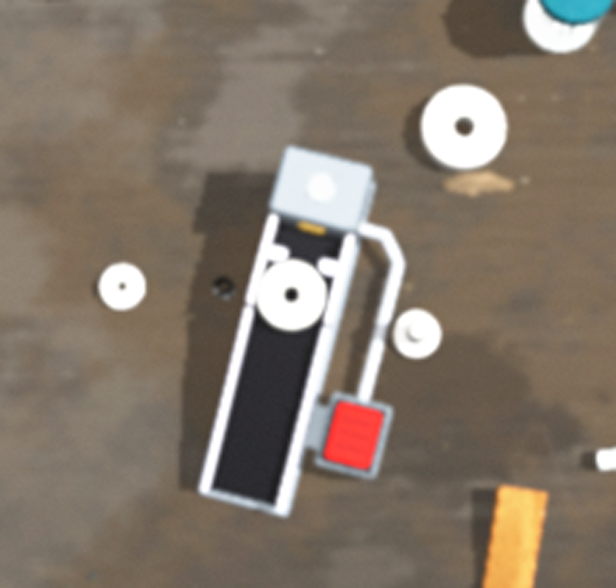

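View pics/sidec.png

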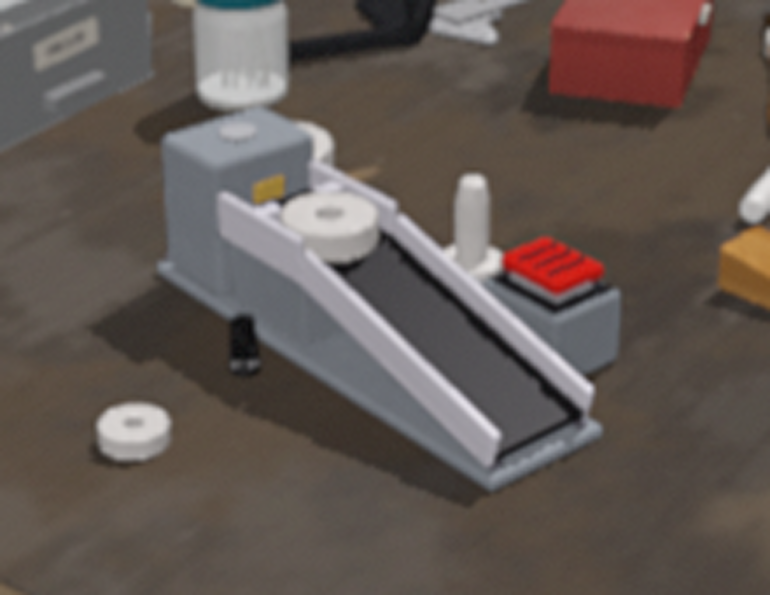

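View pics/top0.png

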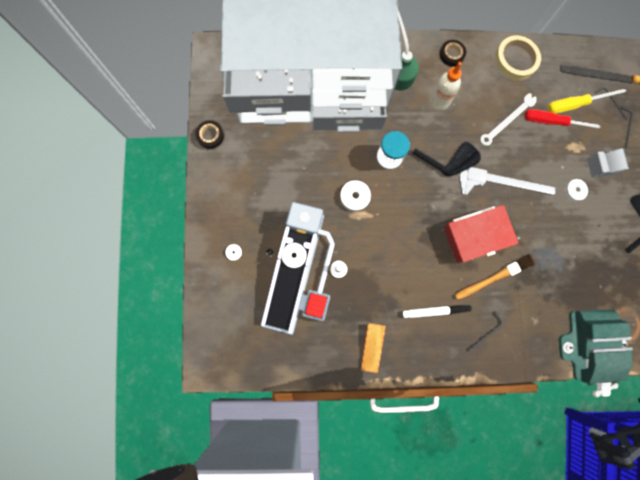

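```bash
cat > h.py <<'E'
import numpy as np, cv2
from bench import env
from scipy.optimize import least_squares
def proj(c,P):
    m=env.camera_model(c); return cv2.projectPoints(np.float64(P).reshape(-1,1,3),m["rvec"],m["tvec"],m["mtx"],m["dist_coeffs"])[0].reshape(-1,2)
def s2w(p,P):
    P=np.float64(P).reshape(-1,3); c,s=np.cos(p[2]),np.sin(p[2])
    return np.c_[p[0]+c*P[:,0]-s*P[:,1],p[1]+s*P[:,0]+c*P[:,1],P[:,2]]
E
cat > fit.py <<'E'
from h import *
def red(c,box):
    im=cv2.imread(f"pics/{c}0.png").astype(int); m=(im[...,2]>140)&(im[...,1]<60)&(im[...,0]<60)
    z=np.zeros_like(m); z[box[1]:box[3],box[0]:box[2]]=1; v,u=np.nonzero(m&z); print(c,len(u),u.min(),u.max(),v.min(),v.max()); return u.mean(),v.mean()
t=lambda u,v:(190+u/2.8,150+v/2.8); s=lambda u,v:(210+u/3.5,200+v/3.5)
T=[((-80,-62,48),red("top",(300,285,335,330))),((-140,24.5,14),t(217,490)),((-140,-24.5,14),t(277,503)),((-140,28.5,24),t(201,489)),((-140,-28.5,24),t(288,513)),((0,0,62),t(291,295))]
S=[((-80,-62,46.5),red("side",(345,260,390,295))),((-140,24.5,14),s(498,458)),((-140,-24.5,14),s(583,412)),((0,0,62),s(329,213))]
def f(p):
    return np.r_[(proj("top",s2w(p[:3],[a for a,_ in T]))-[b for _,b in T]).ravel(),(proj("side",s2w(p[:3],[a for a,_ in S]))-[b for _,b in S]).ravel()]
best=min((least_squares(f,[500,-300,a],loss="soft_l1",x_scale=[100,100,1]) for a in np.arange(-3,3.1,1)),key=lambda r:r.cost)
p=best.x; print(p,np.degrees(p[2])); print(f(p).reshape(-1,2).round(1))
print("trap/plate/mid",s2w(p,[(-80,0,30),(-80,-62,48),(-80,-31,48)]).round(1))
np.save("p.npy",p)
E
python3 fit.py
```

```text
top 34 306 316 295 315
side 267 354 381 268 283
[ 560.87496504 -132.66697863    6.01453134] 344.60726132734356
[[ 6.8 -0.5]
 [-3.2  0.6]
 [ 0.2  2.4]
 [-0.   0.6]
 [-2.  -0.4]
 [ 0.3  0.1]
 [-0.2 -0. ]
 [-0.1 -1.2]
 [ 0.1 -0.2]
 [-0.5 -0.6]]
trap/plate/mid [[ 483.7 -111.4   30. ]
 [ 467.3 -171.2   48. ]
 [ 475.5 -141.3   48. ]]
```

```bash
sed -i 's/(im\[...,1\]<60)&(im\[...,0\]<60)/(im[...,1]<110)\&(im[...,0]<110)/' fit.py; python3 fit.py; python3 - <<'E'
from h import *
p=np.load("p.npy"); b=env.boxes_of("top","mandrel"); print(b and b[0]["box"])
s=env.sense();print(s["t"],s["joints"])
E
```

```text
top 381 305 326 293 317
side 279 353 381 268 283
[ 5.61324423e+02 -1.32509607e+02 -2.64193102e-01] -15.137149696817431
[[ 0.6  0.6]
 [-2.9  0.5]
 [ 0.4  2.2]
 [ 0.2  0.5]
 [-1.7 -0.7]
 [ 0.2 -0.2]
 [-0.3 -0.3]
 [-0.1 -1.4]
 [ 0.1 -0.4]
 [-0.8 -0.6]]
trap/plate/mid [[ 484.1 -111.6   30. ]
 [ 467.9 -171.5   48. ]
 [ 476.  -141.5   48. ]]
[]
0.75 [-7.36265963e+01  1.64010209e+01  9.03372510e+01 -1.34264484e-05
  7.32589082e+01 -8.59444387e+00]
```

The ring candidates in the top picture are a small ring at (233,253), a large one at (355,195), and the one in the nest at (294,255). The one in the nest is the right one: both crops show it sitting in the channel, with the red plate at (316,305). The mandrel stands at (339,269) and the ferrule at (270,252). I'll move above the stand, turned to match it.

```bash
python3 -m jog '[{"twist":0.125,"gripper":0.55},{"twist":0.125},{"twist":0.125},{"twist":0.125},{"twist":0.125},{"twist":0.075},{"tx":-0.44,"tz":-3.6},{"tx":-0.44,"tz":-3.6},{"tx":-0.44,"tz":-3.6},{"tx":-0.44,"tz":-3.6},{"tx":-0.44,"tz":-3.6},{"tx":-0.44,"tz":-3.6},{"tx":-0.44,"tz":-3.6},{"tx":-0.44,"tz":-3.6},{"tx":-0.44,"tz":-3.6},{"tx":-0.44,"tz":-3.6},{"tx":-0.44,"tz":-3.6},{"tx":-0.44,"tz":-3.6},{"tx":-0.44,"tz":-3.6},{"tx":-0.44,"tz":-3.6}]'
```

```text
schema error: expected keys tx, ty, tz, twist, gripper
```

```bash
python3 -m jog '[{"tx":0,"ty":0,"tz":0,"twist":0.125,"gripper":0.55},{"tx":0,"ty":0,"tz":0,"twist":0.125,"gripper":0.55},{"tx":0,"ty":0,"tz":0,"twist":0.125,"gripper":0.55},{"tx":0,"ty":0,"tz":0,"twist":0.125,"gripper":0.55},{"tx":0,"ty":0,"tz":0,"twist":0.125,"gripper":0.55},{"tx":0,"ty":0,"tz":0,"twist":0.075,"gripper":0.55},{"tx":-0.44,"ty":0,"tz":-3.6,"twist":0,"gripper":0.55},{"tx":-0.44,"ty":0,"tz":-3.6,"twist":0,"gripper":0.55},{"tx":-0.44,"ty":0,"tz":-3.6,"twist":0,"gripper":0.55},{"tx":-0.44,"ty":0,"tz":-3.6,"twist":0,"gripper":0.55},{"tx":-0.44,"ty":0,"tz":-3.6,"twist":0,"gripper":0.55},{"tx":-0.44,"ty":0,"tz":-3.6,"twist":0,"gripper":0.55},{"tx":-0.44,"ty":0,"tz":-3.6,"twist":0,"gripper":0.55},{"tx":-0.44,"ty":0,"tz":-3.6,"twist":0,"gripper":0.55},{"tx":-0.44,"ty":0,"tz":-3.6,"twist":0,"gripper":0.55},{"tx":-0.44,"ty":0,"tz":-3.6,"twist":0,"gripper":0.55},{"tx":-0.44,"ty":0,"tz":-3.6,"twist":0,"gripper":0.55},{"tx":-0.44,"ty":0,"tz":-3.6,"twist":0,"gripper":0.55},{"tx":-0.44,"ty":0,"tz":-3.6,"twist":0,"gripper":0.55},{"tx":-0.44,"ty":0,"tz":-3.6,"twist":0,"gripper":0.55}]'
```

```text
t: 2.42
tcp_pos: [476.4, -139.7, 242.8]
orientation: [-90.0, 0.1, 164.9]
ft_force: [1.0, -0.7, -0.7]
gripper_width: 46.9
```

```bash
python3 -m jog '[{"tx":0,"ty":3.8,"tz":0,"twist":0,"gripper":0.55},{"tx":0,"ty":3.8,"tz":0,"twist":0,"gripper":0.55},{"tx":0,"ty":3.8,"tz":0,"twist":0,"gripper":0.55},{"tx":0,"ty":3.8,"tz":0,"twist":0,"gripper":0.55},{"tx":0,"ty":1,"tz":0,"twist":0,"gripper":0.55},{"tx":0,"ty":0,"tz":0,"twist":0,"gripper":0.55},{"tx":0,"ty":0,"tz":0,"twist":0,"gripper":0.55}]'
python3 - <<'E'
from h import *
p=np.load("p.npy"); s=env.sense(); t=s["tcp_pos"]; c,sn=np.cos(p[2]),np.sin(p[2]); d=t-np.r_[p[:2],0]
print("TCP in stand",[c*d[0]+sn*d[1],-sn*d[0]+c*d[1],d[2]],env.tip_extent,s["gripper_width"])
for n,o,w,f,k in(("top",(230,190),170,0,3.5),("side",(250,180),170,0,3.5)):
    im=env.get_image(n); cv2.imwrite(f"pics/{n}1f.png",im)
    P=[t+np.r_[0,0,-11]+q*np.r_[-sn,c,0] for q in(31,-31)]+list(s2w(p,[(-80,0,30),(-80,-62,48)]))
    q=(proj(n,P)); print(n,q.round(1))
    a=cv2.resize(im[o[1]:o[1]+w,o[0]:o[0]+w],None,fx=k,fy=k,interpolation=cv2.INTER_CUBIC)
    for i,u in enumerate(q): cv2.drawMarker(a,tuple(int(v) for v in (u-o)*k),((0,255,0),(0,255,0),(255,0,255),(255,0,255))[i],0,12,1)
    cv2.imwrite(f"pics/{n}1.png",a)
E
```

```text
t: 3.0
tcp_pos: [476.7, -141.9, 81.3]
orientation: [-90.0, 0.0, 164.9]
ft_force: [0.2, 1.0, 0.3]
gripper_width: 47.0
TCP in stand [np.float64(-79.2645748374169), np.float64(-31.151520710653788), np.float64(81.29379324957776)] 11.0 46.956183551937784
top [[283.2 296.8]
 [316.5 305.2]
 [284.3 297.9]
 [316.1 305.8]]
side [[337.  273.6]
 [367.1 261.2]
 [336.9 297.6]
 [366.9 274.3]]
```

View pics/side1.png

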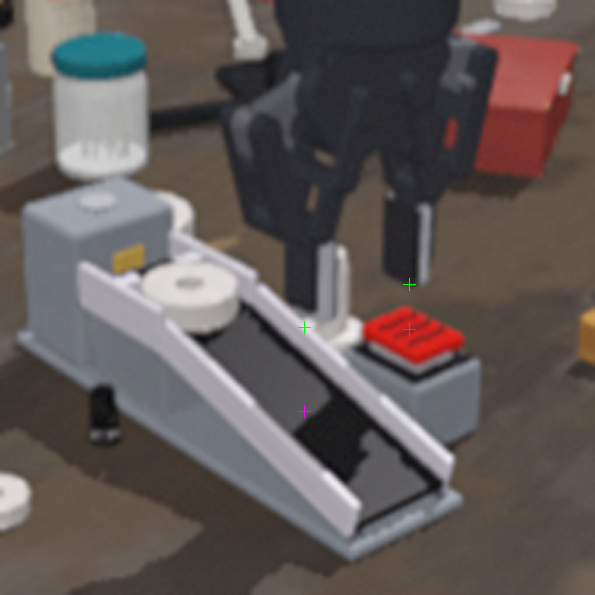

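View pics/top1.png

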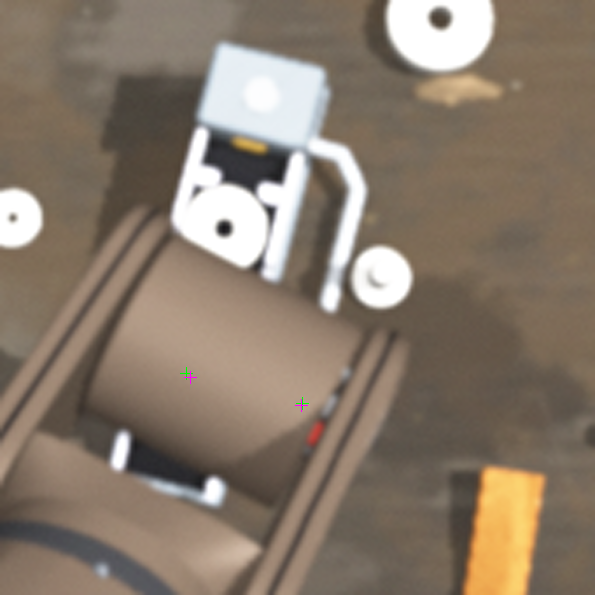

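The side crop shows both fingers over their targets: the tray finger's tip is at about (337,269) and the plate finger's at (367,261). The tips sit roughly 6 mm higher than the nominal extent suggests. Going down.

```bash
python3 -m jog '[{"tx":0.05,"ty":1.2,"tz":0,"twist":0,"gripper":0.55},{"tx":0,"ty":1.0,"tz":0,"twist":0,"gripper":0.55},{"tx":0,"ty":0.2,"tz":0,"twist":0,"gripper":0.55},{"tx":0,"ty":0,"tz":0,"twist":0,"gripper":0.55},{"tx":0,"ty":0,"tz":0,"twist":0,"gripper":0.55}]'
python3 -m jog '[{"tx":0,"ty":0.3,"tz":0,"twist":0,"gripper":0.55},{"tx":0,"ty":0.3,"tz":0,"twist":0,"gripper":0.55},{"tx":0,"ty":0,"tz":0,"twist":0,"gripper":0.55},{"tx":0,"ty":0,"tz":0,"twist":0,"gripper":0.55}]'
python3 - <<'E'
from h import *
o=(250,180)
im=env.get_image("side"); cv2.imwrite("pics/side2.png",cv2.resize(im[220:340,270:400],None,fx=5,fy=5,interpolation=cv2.INTER_CUBIC))
E
```

```text
t: 3.52
tcp_pos: [476.0, -141.6, 57.0]
orientation: [-90.0, 0.1, 164.9]
ft_force: [0.1, 0.7, -0.8]
gripper_width: 47.1
t: 3.85
tcp_pos: [476.1, -141.7, 50.7]
orientation: [-90.0, 0.1, 164.9]
ft_force: [0.7, -0.4, 1.8]
gripper_width: 47.4
```

View pics/side2.png

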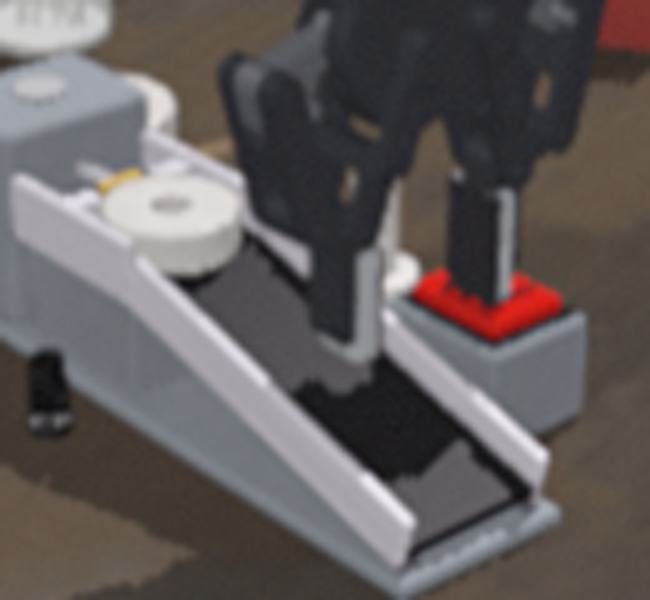

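The picture shows the plate finger on the red plate, already about 3 mm down, and the tray finger inside the channel clear of both walls. The ring is still in its nest. Pressing on down.

```bash
python3 -m jog '[{"tx":0,"ty":0.25,"tz":0,"twist":0,"gripper":0.55},{"tx":0,"ty":0.25,"tz":0,"twist":0,"gripper":0.55},{"tx":0,"ty":0.25,"tz":0,"twist":0,"gripper":0.55},{"tx":0,"ty":0.2,"tz":0,"twist":0,"gripper":0.55},{"tx":0,"ty":0,"tz":0,"twist":0,"gripper":0.55},{"tx":0,"ty":0,"tz":0,"twist":0,"gripper":0.55}]'
python3 -m jog '[{"tx":0,"ty":0.1,"tz":0,"twist":0,"gripper":0.55},{"tx":0,"ty":0,"tz":0,"twist":0,"gripper":0.55},{"tx":0,"ty":0,"tz":0,"twist":0,"gripper":0.55},{"tx":0,"ty":0,"tz":0,"twist":0,"gripper":0.55}]'
python3 - <<'E'
from h import *
im=env.get_image("side"); cv2.imwrite("pics/side3.png",cv2.resize(im[220:340,270:400],None,fx=5,fy=5,interpolation=cv2.INTER_CUBIC))
E
```

```text
t: 4.4
tcp_pos: [476.3, -141.8, 44.3]
orientation: [-90.0, -0.1, 164.9]
ft_force: [-8.3, 3.8, 25.5]
gripper_width: 47.1
t: 4.73
tcp_pos: [476.2, -141.8, 44.2]
orientation: [-90.0, -0.1, 164.9]
ft_force: [-11.2, 6.2, 32.7]
gripper_width: 46.8
```

View pics/side3.png

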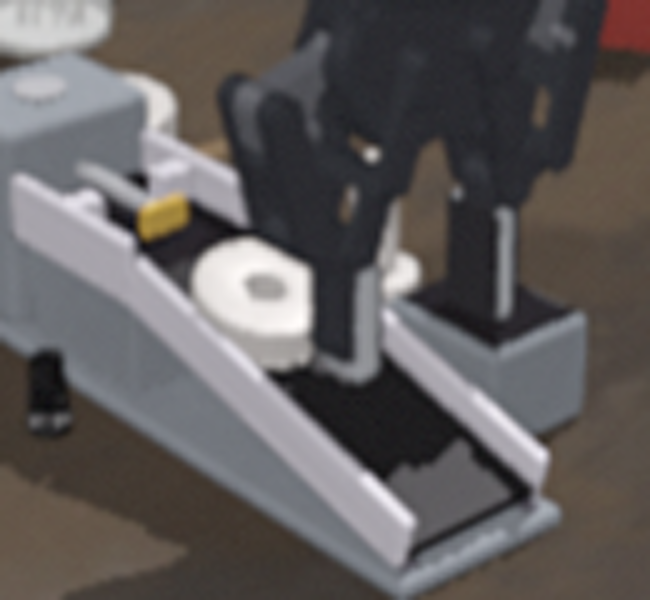

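The ring has popped out and rests on the tray against the tray finger, around (325,275), and the plate looks sunk level with its housing. At 33 N the push is more than needed, so I'll check which finger carries it and ease off.

```bash
python3 -c "
from bench import env
s=env.sense();print(s['ft_force'],s['torque'],s['tcp_pos'])"
python3 -m jog '[{"tx":0,"ty":-0.12,"tz":0,"twist":0,"gripper":0.55},{"tx":0,"ty":0,"tz":0,"twist":0,"gripper":0.55},{"tx":0,"ty":0,"tz":0,"twist":0,"gripper":0.55},{"tx":0,"ty":0,"tz":0,"twist":0,"gripper":0.55},{"tx":0,"ty":0,"tz":0,"twist":0,"gripper":0.55}]'
python3 - <<'E'
from h import *
s=env.sense();print(s['ft_force'],s['torque'],s['tcp_pos'])
p=np.load("p.npy")
im=env.get_image("side"); cv2.imwrite("pics/side4f.png",im)
for z in(36,38,40): print(z,proj("side",s2w(p,[(-99,-77,z),(-61,-77,z),(-61,-47,z),(-99,-47,z),(-95,-62,z)])).round(1).tolist())
for v in range(272,292,2): print(v,[tuple(int(a) for a in im[v,u]) for u in range(352,384,4)])
E
```

```text
[-11.21773594   6.43957388  31.42566767] [ 0.12228515  2.07186959 -0.26410465] [ 476.25846636 -141.80173471   44.25165389]
t: 5.2
tcp_pos: [476.3, -141.8, 44.3]
orientation: [-90.0, -0.1, 164.9]
ft_force: [-7.3, 4.0, 24.0]
gripper_width: 47.0
[-7.27180954  3.99337601 23.95983575] [ 0.10409461  1.45361238 -0.23195435] [ 476.25650551 -141.76133961   44.34007018]
36 [[382.2, 282.5], [365.0, 273.7], [351.3, 279.6], [368.4, 288.7], [373.5, 284.6]]
38 [[382.2, 281.4], [365.0, 272.6], [351.3, 278.5], [368.4, 287.6], [373.5, 283.5]]
40 [[382.3, 280.2], [365.1, 271.5], [351.3, 277.4], [368.5, 286.4], [373.6, 282.3]]
272 [(200, 203, 206), (62, 73, 83), (38, 37, 36), (43, 39, 41), (35, 31, 33), (103, 98, 97), (61, 72, 82), (62, 72, 83)]
274 [(226, 228, 231), (61, 73, 84), (40, 37, 37), (42, 38, 41), (38, 35, 35), (101, 97, 96), (63, 72, 83), (64, 74, 84)]
276 [(190, 192, 197), (54, 58, 66), (42, 38, 40), (41, 37, 38), (43, 39, 41), (96, 92, 90), (66, 74, 85), (63, 72, 84)]
278 [(90, 90, 93), (44, 38, 42), (43, 37, 40), (42, 38, 40), (44, 40, 40), (88, 84, 84), (65, 64, 67), (66, 75, 86)]
280 [(80, 73, 72), (43, 38, 42), (38, 35, 36), (42, 38, 40), (44, 40, 42), (88, 84, 84), (45, 40, 43), (68, 68, 71)]
282 [(151, 143, 139), (57, 53, 53), (29, 25, 28), (38, 35, 36), (51, 48, 48), (69, 65, 65), (44, 38, 42), (45, 39, 43)]
284 [(124, 117, 113), (125, 119, 115), (53, 49, 48), (29, 26, 27), (34, 32, 33), (46, 41, 43), (41, 36, 40), (100, 94, 92)]
286 [(145, 138, 139), (124, 118, 115), (126, 119, 117), (40, 37, 38), (31, 28, 31), (42, 37, 40), (108, 101, 98), (150, 143, 137)]
288 [(187, 178, 183), (118, 112, 108), (129, 123, 118), (118, 112, 109), (36, 31, 33), (111, 104, 101), (149, 141, 136), (117, 111, 107)]
290 [(176, 167, 171), (157, 150, 152), (119, 112, 108), (127, 121, 117), (113, 107, 103), (144, 137, 134), (117, 112, 108), (115, 108, 106)]
```

The red has gone completely, so the plate is flush at its stop. The moments put the load on the plate finger, not the tray finger. Last check: does the ring stay still, and have the bystanders stayed put?

```bash
python3 -m jog '[{"tx":0,"ty":0,"tz":0,"twist":0,"gripper":0.55},{"tx":0,"ty":0,"tz":0,"twist":0,"gripper":0.55},{"tx":0,"ty":0,"tz":0,"twist":0,"gripper":0.55},{"tx":0,"ty":0,"tz":0,"twist":0,"gripper":0.55},{"tx":0,"ty":0,"tz":0,"twist":0,"gripper":0.55},{"tx":0,"ty":0,"tz":0,"twist":0,"gripper":0.55}]'
python3 - <<'E'
from h import *
a=cv2.imread("pics/side4f.png"); b=env.get_image("side"); t0=cv2.imread("pics/side0.png")
d=cv2.absdiff(a,b).max(2); print("ring/finger diff",d[255:300,305:350].max(),d[255:300,305:350].mean(), d.mean())
for l in("mandrel","ferrule","ring_gauge"): print(l,[(round(x["score"],2),[round(v) for v in x["box"]]) for x in env.boxes_of("side",l)])
print("ferrule diff",cv2.absdiff(t0,b).max(2)[290:312,268:285].mean())
cv2.imwrite("pics/side5.png",cv2.resize(b[210:350,230:400],None,fx=4,fy=4,interpolation=cv2.INTER_CUBIC))
E
```

```text
t: 5.75
tcp_pos: [476.2, -141.8, 44.3]
orientation: [-90.0, -0.1, 164.9]
ft_force: [-8.7, 3.9, 23.8]
gripper_width: 46.7
ring/finger diff 7 1.2553086419753086 1.3379264322916666
mandrel [(0.49, [346, 268, 352, 279])]
ferrule [(0.49, [271, 290, 284, 310])]
ring_gauge [(0.87, [311, 267, 332, 294]), (0.58, [238, 318, 259, 329]), (0.41, [299, 235, 304, 248])]
ferrule diff 5.63903743315508
```

View pics/side5.png

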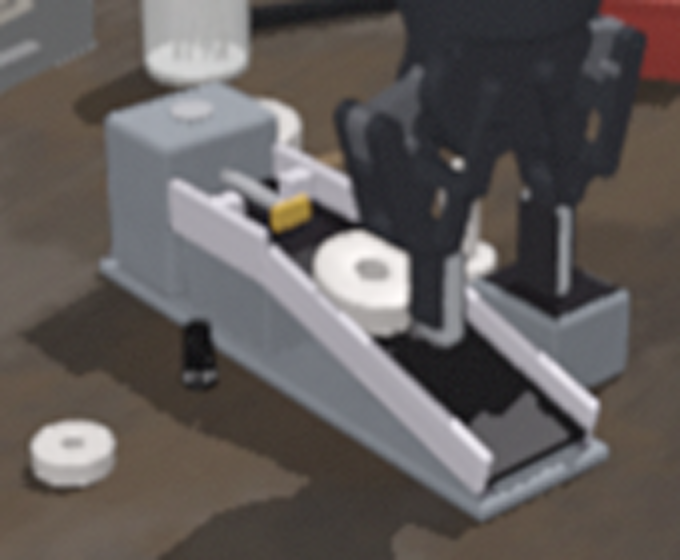

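The picture shows the ring at about (322,280), lying still on the tray against the finger. The plate is flush and the bystanders are where they stood. Handing in.

```bash
python3 -c "
from bench import env
print(env.close_job())"
```

```text
the job is handed in; nothing more can be done
None
```

The job is handed in with the red plate pressed down by one finger and the ring lying still on the tray against the other. It took about 6 s of the 29 s allowed.

**What I did:** I found the stand in both camera views and set the fingers about 62 mm apart (47 mm opening), one over the plate and one in the channel. I then pressed straight down in stages until the ring popped out and stopped against the tray finger, and eased the push a little.

**Last checks:**
- **Plate:** no red shows any more, so the plate is level with its housing. The arm stopped solidly at TCP height 44.3 mm. The push is about 24 N downward, with about 9 N sideways. It peaked at about 33 N down before I eased it.
- **Which finger carries the load:** the wrist moments fit the plate finger carrying it, not the tray finger resting on the floor.
- **Ring:** two pictures half a second apart show no movement beyond noise.
- **Bystanders:** the ferrule is where it was. The mandrel is partly hidden behind the gripper, but the part that shows is in its place. The pen was never found by the network and I did not check it again after the move; it lies well away from the work.

**Disagreement:** the fingertips reach about 3 mm less at this opening than the 11 mm given, and my first estimate from the picture was about 6 mm. I relied on the contact and the solid stop instead.

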